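# Shut off the bench air manifold and vent it

### The job

Take the pressure off the air manifold on the bench: push the long lever of the supply valve fully shut, square across its pipe, and only then push the lever of the bleed valve, the small valve with the ringed silencer on its end, fully open, in line with its valve. Push the levers round with a fingertip, do not grip or force them, and finish clear of everything. Leave the two outlet valves as they are and do not disturb the things lying about.

Things in the scene. Friction and masses are not known exactly. Their poses are not given: they have to be found in the camera images.
- manifold: Air manifold fixed to the bench. Origin on the bench (z=0) under its pipe line; y axis runs along its blue metal bar from inlet (-y) to plugged end (+y), three small valves on the -x side. Bar 32 mm square, y -100 to 210 mm, top 76 mm above the bench. Supply valve in line at y -185: brass body 79 mm high, bonnet (22 mm thick) to 94 mm. Inlet pipe ends in an elbow down at y -300.
- gauge_top (a point): Centre of the upturned face of the round gauge on the inlet pipe, 54 mm diameter, 118 mm above the bench, 70 mm from the supply valve's stem on the side away from the bar. Fixed.
- supply_lever (a joint): Angle of the supply valve's lever, rad: 0 = shut (lever square across the pipe, along the manifold's +x axis), 1.571 = fully open (along the manifold's +y axis, over the bar). Grows anticlockwise seen from above: clockwise shuts it. Starts between 1.15 and 1.571. Rigid stop at each end; stays where it is left.
- supply_pivot (a point): Point on the upright stem axis of the supply valve, at the height of its lever's grip, 116 mm above the bench. Fixed; axes as the manifold's.
- supply_grip (a point): Middle of the supply lever's grip, 75 mm from the stem axis, 116 mm above the bench; turns with the lever, x axis outwards along it. The bright metal grip is a bar 16 mm wide and 12 mm thick, from 42 to 105 mm from the stem axis, joined to the stem by a lower steel strap. Even friction of 0.65 N m: 8 to 9 N pushed sideways at this point.
- bleed_lever (a joint): Angle of the bleed valve's lever, rad: 0 = shut (along the manifold's +y axis, across its valve), 1.571 = fully open (along the manifold's -x axis, out over the silencer). Grows anticlockwise seen from above. Starts between 0 and 0.12. Rigid stop at each end; stays where it is left.
- bleed_pivot (a point): Point on the bleed valve's upright stem axis at its grip's height, 100 mm above the bench. Fixed; axes as the manifold's. The valve sits at one of three places 100 mm apart, 40 mm in front (-x) of the bar's centre line; outlet valves have the other two. Only it has a silencer: a ringed cylinder, 21 mm diameter, ending 68 mm in front of the stem. Brass body up to 74 mm high.
- bleed_grip (a point): Middle of the bleed lever's grip, 48 mm from the stem axis, 100 mm above the bench; turns with the lever, x axis outwards along it. The bright metal grip is a bar 13 mm wide and 10 mm thick, from 28 to 68 mm from the stem axis, joined to the stem by a lower steel strap. Even friction of 0.32 N m: 6 to 7 N pushed sideways at this point.
- outlet1_grip (a point): Middle of the lever grip of one outlet valve: the same small valve and lever as the bleed valve, but with an empty quick coupler (a plain stepped sleeve, 31 mm diameter) on its end, up to 76 mm high. Its lever starts within 0.3 rad of fully open (pointing along the manifold's -x axis). To be left alone.
- outlet2_grip (a point): The same for the other outlet valve. To be left alone.
- spray_can_mid (a point): Middle of an upright spray can, 65 mm diameter, 160 mm high, loose, beyond the plugged end of the bar. Bystander.
- tape_roll_mid (a point): Middle of a roll of tape lying flat, 90 mm diameter, 24 mm high, loose. Bystander.
- screwdriver_mid (a point): About the middle of a screwdriver lying on the bench, about 200 mm long, under 35 mm high, loose. Bystander.
- spanner_mid (a point): About the middle of a spanner lying on the bench, about 180 mm long, under 20 mm high, loose. Bystander.

How it is judged:
On the way, in this order (a step that is already met when the one before it is completed fails the run):
1. the supply valve is pushed shut, the bleed valve still shut (value of joint supply_lever below 0.12 rad and value of joint bleed_lever below 0.35 rad), for 0.2 s.
2. then the bleed valve is pushed open (value of joint bleed_lever above 1.45 rad), for 0.2 s.
At the end, for the whole second after the job is handed in: The supply lever is within 0.12 rad (7 degrees) of fully shut and the bleed lever within 0.12 rad of fully open, both at rest; the grips of both outlet levers are within 10 mm, and the four loose things within 20 mm, of where they started (value of joint supply_lever below 0.12 rad and value of joint bleed_lever above 1.45 rad and velocity of joint supply_lever between -0.05 and 0.05 rad/s and velocity of joint bleed_lever between -0.05 and 0.05 rad/s and distance of each of outlet1_grip, outlet2_grip from where it was at the start of the episode below 0.01 m and distance of each of spray_can_mid, tape_roll_mid, screwdriver_mid, spanner_mid from where it was at the start of the episode below 0.02 m); the robot touches nothing.
It fails at once if the bleed valve is opened (past 0.35 rad) while the supply is not shut (value of joint bleed_lever above 0.35 rad and value of joint supply_lever above 0.2 rad).
It fails at once if an outlet lever is turned (its grip moved over 10 mm) (not (distance of each of outlet1_grip, outlet2_grip from where it was at the start of the episode below 0.01 m)).
It fails at once if a lever is gripped or forced (over 40 N from the fingers) (contact force between the fingers and supply_lever above 40 N or contact force between the fingers and bleed_lever above 40 N).
It fails at once if a loose thing is lifted, carried or knocked (moved over 20 mm) (distance of any of spray_can_mid, tape_roll_mid, screwdriver_mid, spanner_mid from where it was at the start of the episode above 0.02 m).
It also fails if it takes over 54 s, if anything falls off the work surface, if the arm or the gripper's body presses on something with over 40 N, if the wrist force passes 120 N, or if a joint passes its speed limit or range.

### The arm

A 7-joint arm with a two-finger parallel gripper is mounted at the origin on the work surface. World frame = base frame: x ahead of the robot, y to its left, z up, the work surface at z = 0. Lengths are in m, angles in rad, forces in N, time in s.
With the tool pointing down it reaches from about 0.4 to 0.85 m from the base axis. Payload 10.4 kg.
Tool frame: the origin (TCP) lies between the finger pads; the fingertips stand 8 mm ahead of it and the grasp point (between the pads) lies 11 mm behind it; z points along the fingers, x is the direction in which the jaws open and shut, and the axes are right-handed (so a half turn about z gives the same grasp; the last joint's range is limited). The gripper opens to 87 mm and grips with 3 to 60 N. Pads are 19 mm wide; open, the fingers measure 117 mm over their backs; the gripper's body (75 mm by 190 mm) begins 51 mm behind the grasp point.
Start: joints at [1.125, 0.332, -0.065, 1.46, 0.022, 1.35, -0.088], TCP at [0.256, -0.57, 0.231] pointing down, gripper open.
Joint ranges: [-2.6, 2.6], [-0.5, 2.12], [-1.47, 1.34], [0.16, 2.42], [-1.27, 4.41], [0.06, 2.06], [-2.6, 2.6]. Speed limits (rad/s): [2.22, 2.22, 2.79, 2.79, 3.14, 3.14, 3.14].

### API

Orientations are given as a unit quaternion [x, y, z, w].
In Python, from bench import r, viewer gives the robot as it stands.
- The arm moves only by the tool apply_moves, never from a script. Its argument "increments" is a list of rows, each an object with "grip": the closure in counts, from 0 (fully open) to 255 (shut); "xyz": the shift along the tool's x, y, z in mm, a list of three; "rotation": the turn, a rotation vector about the tool's x, y, z in degrees, a list of three. A call has 1 to 5 rows; each row is the pose to reach, as a shift and turn from the pose measured when the call began, along the tool's axes at that moment; what a row does not reach only later rows make up. A row lasts 1/8 s, in which the tool goes at most 62.5 mm and 10.7 degrees, less where a joint would pass 70% of its speed; a pose out of reach is approached as far as the arm can. A call with a gripper value outside its range is refused whole. The fingers move at their own pace and stop on an object; "squeeze" is the grip in N (left out, the last holds). Time passes only in rows, so rows that repeat a pose let the fingers close. It gives the time, the measured TCP pose, the force and the opening at its end, in the units of the state.
- r.read_state(): the state, without advancing time (a new reading comes with each control period).
- viewer.camera(name): name is "scene" or "top" or "wrist"; returns a dict with "img" (400x640x3 uint8, blue, green, red), "range_z" (400x640 float32, m along the optical axis (not along the pixel's ray), 0 where there is no reading), "vertical_fov" (degrees; the focal length in pixels is half the picture's height over the tangent of half this angle, whatever the lens; pixels are square), "cx", "cy" (the principal point, pixels), "rvec" (rotation vector, rad) and "tvec" (3), from world to camera coordinates, as OpenCV has them. Camera axes: x right, y down, z forward; pixel columns grow to the right and rows downward; lengths in m; the calibration is good to about 2 mm. A picture is of the moment at which its call begins.
- r.close_job(): hands the job in, once; it reports no verdict.
The state is a dict: "time": time; "joint_positions": joint angles; "joint_vel": joint speeds; "joint_torque": joint torques, N m; "ee_pos": TCP position; "eef_rot": TCP orientation; "ft_force": force on the tool from outside, world axes, zero at the start; "torque": the same for the moment, N m; "width": finger opening in m.
Only numpy, scipy, OpenCV 4.12 (cv2) and the standard library are available. Lean on these libraries where they do the work, as an engineer would, in place of code of your own. Each camera call takes 0.05 s, during which the arm holds its last target.

## Working session

There is one attempt and no reset: what is moved stays moved. The work goes in short steps, Python scripts to look and compute and a tool call to move; the robot and the scene stay as the last step left them, time stands still between calls to the robot, and variables do not carry over. Pictures are saved under pics/ and viewed, and the job is handed in when it is done.

Besides the shell and the picture viewer there is one more tool, called after "Request:" as name([rows], argument=value, ...), one row to a line, values as JSON. apply_moves: Moves the arm, as the interface text tells. Its arguments: {"type":"object","properties":{"increments":{"type":"array","items":{"type":"object","properties":{"grip":{"type":"number"},"xyz":{"type":"array","items":{"type":"number"}},"rotation":{"type":"array","items":{"type":"number"}}}}},"squeeze":{"type":"number"}},"required":["increments"]}

```bash
mkdir -p pics; ls; cat > h.py <<'E'
import numpy as np, cv2
from bench import r, viewer
def cam(n):
    c=viewer.camera(n); f=200/np.tan(np.radians(c["vertical_fov"])/2)
    c["K"]=np.array([[f,0,c["cx"]],[0,f,c["cy"]],[0,0,1]]);c["R"]=cv2.Rodrigues(np.array(c["rvec"],float))[0];c["t"]=np.array(c["tvec"],float).ravel()
    return c
def pt(c,u,v,z=None):
    d=np.linalg.inv(c["K"])@[u,v,1]; o=-c["R"].T@c["t"]; w=c["R"].T@d
    if z is None: return o+w*c["range_z"][int(v),int(u)]
    return o+w*(z-o[2])/w[2]
def proj(c,p):
    q=c["K"]@(c["R"]@np.array(p)+c["t"]); return q[:2]/q[2]
E
python3 - <<'E'
from h import *
import pickle
for n in ["scene","top","wrist"]:
    c=cam(n); cv2.imwrite(f"pics/{n}0.png",c["img"]); pickle.dump(c,open(n+"0.pkl","wb"))
    print(n,-c["R"].T@c["t"],c["vertical_fov"])
s=r.read_state(); print(s)
E
```

```text
pics
scene [0.88688737 0.56305185 1.0304169 ] 48.60728253132166
top [0.45284315 0.08474456 1.05199481] 49.57506088337394
wrist [ 0.32769944 -0.53802088  0.38336477] 67.80775597377887
{'time': 0.15, 'joint_positions': array([ 1.12541113,  0.33269468, -0.06469636,  1.46072591,  0.02158101,
        1.34990502, -0.08849641]), 'joint_vel': array([ 0.00058898, -0.00327475,  0.00221649, -0.00317224, -0.00093054,
       -0.00151057,  0.0018773 ]), 'joint_torque': array([ 1.51698805e-03, -6.23630190e+01,  2.52711325e-02, -3.90143752e+01,
       -6.11840095e-02,  3.70705803e-02,  1.27600028e-04]), 'ee_pos': array([ 0.25632921, -0.56971399,  0.22996742]), 'eef_rot': array([ 8.39735952e-01, -5.42994715e-01, -4.43419870e-04, -2.70384446e-04]), 'ft_force': array([0.08424808, 0.15437446, 0.41464273]), 'torque': array([-0.06038902,  0.06382643, -0.00720513]), 'width': 0.08722766775977245}
```

View pics/scene0.png

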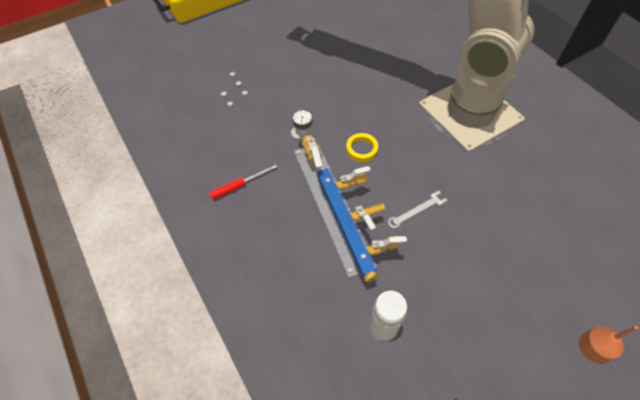

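View pics/top0.png

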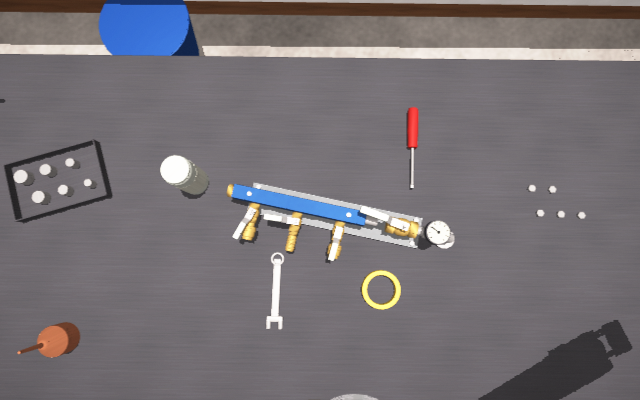

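View pics/wrist0.png

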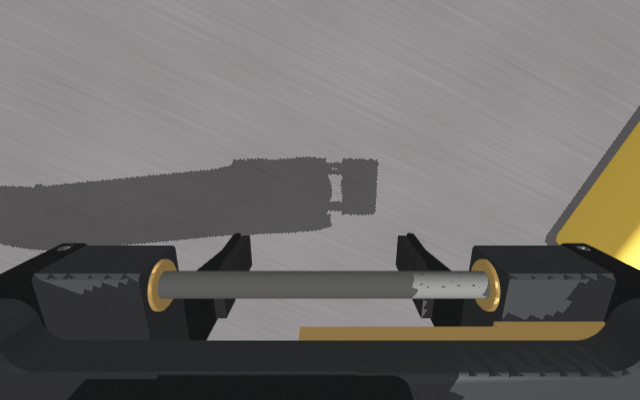

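```bash
python3 - <<'E'
import pickle,cv2,numpy as np
c=pickle.load(open("top0.pkl","rb"));i=c["img"][170:280,220:470];cv2.imwrite("pics/topc.png",cv2.resize(i,None,fx=3.2,fy=3.2,interpolation=cv2.INTER_CUBIC))
c=pickle.load(open("scene0.pkl","rb"));i=c["img"][100:290,280:420];cv2.imwrite("pics/scenec.png",cv2.resize(i,None,fx=3.1,fy=3.1,interpolation=cv2.INTER_CUBIC))
E
```

```text
(no output)
```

View pics/topc.png

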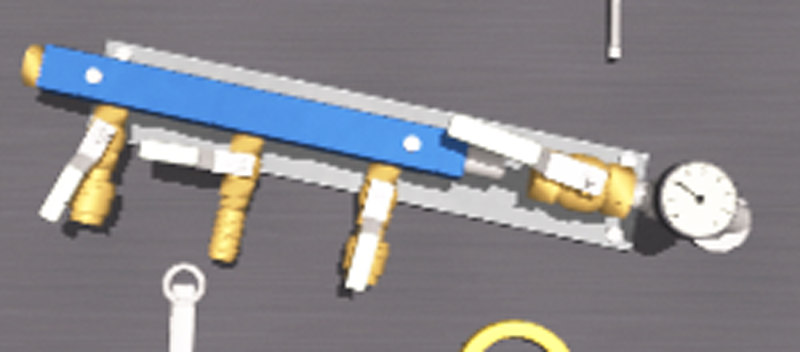

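View pics/scenec.png

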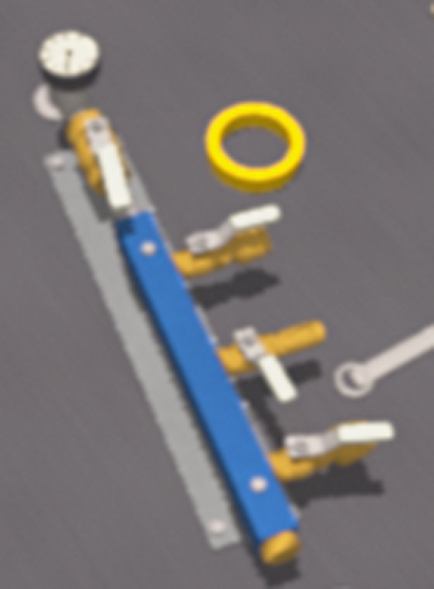

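```bash
cat > fit.py <<'E'
from h import *
import pickle
from scipy.optimize import least_squares
T=pickle.load(open("top0.pkl","rb"));S=pickle.load(open("scene0.pkl","rb"))
tp=lambda x,y:np.array([220+x/3.2-.3,170+y/3.2-.3]); sp=lambda x,y:np.array([280+x/3.1-.3,100+y/3.1-.3])
obs=[(T,tp(698,200),(0,-.255,.118)),(S,sp(69,53),(0,-.255,.118)),
(T,tp(38,90),(-.016,.21,.076)),(T,tp(45,45),(.016,.21,.076)),(S,sp(297,520),(-.016,.21,.076)),(S,sp(258,538),(.016,.21,.076)),
(T,tp(465,178),(-.016,-.1,.076)),(S,sp(153,212),(-.016,-.1,.076)),(S,sp(118,228),(.016,-.1,.076))]
def m2w(q,p):
    c,s=np.cos(q[2]),np.sin(q[2]); return np.array([q[0]+c*p[0]-s*p[1],q[1]+s*p[0]+c*p[1],p[2]])
def res(q): return np.concatenate([proj(c,m2w(q,p))-u for c,u,p in obs])
if __name__=="__main__":
    for c,u,p in obs: print(p,pt(c,u[0],u[1],p[2]).round(4), pt(c,*u).round(4))
    f=least_squares(res,[.5,0,0.],loss='soft_l1'); q=f.x; print(q,res(q).reshape(-1,2).round(1))
    np.save("q.npy",q)
    inv=lambda w:(np.array([[np.cos(q[2]),np.sin(q[2])],[-np.sin(q[2]),np.cos(q[2])]])@(w[:2]-q[:2])).round(4)
    for n,c,u,z in [("sup tip",T,tp(452,126),.12),("sup tip",S,sp(118,205),.122),("sup stem",T,tp(592,182),.11),("sup stem",S,sp(97,128),.11),
       ("bl tip",T,tp(142,151),.105),("bl tip",S,sp(287,395),.105),("bl stem",T,tp(245,165),.095),("bl stem",S,sp(247,340),.095),
       ("o1 tip",T,tp(52,212),.105),("o1 tip",S,sp(390,431),.105),("o2 tip",T,tp(355,288),.105),("o2 tip",S,sp(277,214),.105)]:
        w=pt(c,*u,z); print(n,w.round(4),inv(w),pt(c,*u).round(3))
E
python3 fit.py
```

```text
(0, -0.255, 0.118) [ 0.5001 -0.169   0.118 ] [ 0.5002 -0.1694  0.1164]
(0, -0.255, 0.118) [ 0.4997 -0.1733  0.118 ] [ 0.5014 -0.1701  0.1219]
(-0.016, 0.21, 0.076) [0.575  0.2865 0.076 ] [0.5769 0.2895 0.0611]
(0.016, 0.21, 0.076) [0.6074 0.2827 0.076 ] [ 0.6196  0.2983 -0.0009]
(-0.016, 0.21, 0.076) [0.5761 0.2819 0.076 ] [0.576  0.2818 0.0757]
(0.016, 0.21, 0.076) [0.6087 0.278  0.076 ] [0.6054 0.2746 0.0646]
(-0.016, -0.1, 0.076) [ 0.5159 -0.0165  0.076 ] [ 0.5206 -0.0239  0.004 ]
(-0.016, -0.1, 0.076) [ 0.5142 -0.0127  0.076 ] [ 0.4864 -0.0557  0.0047]
(0.016, -0.1, 0.076) [ 0.5482 -0.0147  0.076 ] [ 0.5231 -0.0575  0.0052]
[ 0.55045139  0.07849721 -0.19984918] [[ 1.1  0.2]
 [ 0.3  0.4]
 [-0.4 -0.6]
 [ 0.7 -0.2]
 [ 1.3  2. ]
 [ 1.1  0.9]
 [-0.1  0.4]
 [-1.  -0.8]
 [-1.  -2.4]]
sup tip [ 0.5481 -0.0032  0.12  ] [ 0.014  -0.0805] [ 0.548 -0.003  0.12 ]
sup tip [ 0.5524 -0.0063  0.122 ] [ 0.0188 -0.0827] [ 0.553 -0.006  0.123]
sup stem [ 0.512  -0.0993  0.11  ] [-0.0024 -0.1819] [ 0.512 -0.101  0.104]
sup stem [ 0.5201 -0.0929  0.11  ] [ 0.0043 -0.174 ] [ 0.516 -0.1    0.1  ]
bl tip [0.5301 0.2078 0.105 ] [-0.0456  0.1227] [0.53  0.208 0.104]
bl tip [0.5321 0.2038 0.105 ] [-0.0428  0.1192] [0.531 0.203 0.103]
bl stem [0.522  0.1376 0.095 ] [-0.0396  0.0523] [0.522 0.138 0.092]
bl stem [0.5262 0.1431 0.095 ] [-0.0366  0.0586] [0.526 0.142 0.093]
o1 tip [0.4878 0.2679 0.105 ] [-0.099   0.1732] [0.488 0.268 0.104]
o1 tip [0.485 0.27  0.105] [-0.1021  0.1747] [0.485 0.27  0.106]
o2 tip [0.4387 0.0611 0.105 ] [-0.106  -0.0392] [0.439 0.061 0.106]
o2 tip [0.4402 0.0618 0.105 ] [-0.1047 -0.0383] [0.441 0.062 0.106]
```

```bash
cat >> fit.py <<'E'
from scipy.spatial.transform import Rotation as Ro
q=np.load("q.npy") if __import__("os").path.exists("q.npy") else None
A,B=15.,9.5
STEM={"s":np.array([0,-185.]),"b":np.array([-40,55.])}
HW={"s":8,"b":6.5}
def centre(k,th,r,gap=0):
    u=np.array([np.cos(th),np.sin(th)]); 
    if k=="s": n=np.array([u[1],-u[0]])
    else: # bleed angle measured from +y anticlockwise
        u=np.array([-np.sin(th),np.cos(th)]); n=np.array([-u[1],u[0]])
    c=STEM[k]+r*u-n*(HW[k]+A*abs(n[0])+B*abs(n[1])+gap); return c
def delta(m,tcpz,yaw=None):
    """m mm in manifold; returns tool-frame shift mm and rotvec deg to (tool x along manifold x)"""
    s=r.read_state(); w=m2w(q,np.array([m[0]/1e3,m[1]/1e3,tcpz])); R=Ro.from_quat(s["eef_rot"])
    yaw=q[2] if yaw is None else yaw
    tgt=Ro.from_matrix(np.array([[np.cos(yaw),np.sin(yaw),0],[np.sin(yaw),-np.cos(yaw),0],[0,0,-1]]))
    return (R.inv().apply(w-s["ee_pos"])*1e3).round(1),np.degrees((R.inv()*tgt).as_rotvec()).round(1)
def where():
    s=r.read_state();p=s["ee_pos"];c,sn=np.cos(q[2]),np.sin(q[2]);d=p[:2]-q[:2]
    return s["time"],(np.array([c*d[0]+sn*d[1],-sn*d[0]+c*d[1]])*1e3).round(1),p.round(4),s["ft_force"].round(1),s["width"],s["joint_positions"].round(2)
E
python3 - <<'E'
from fit import *
print(where()); c=centre("s",1.417,75,18);print(c,delta(c,.2)); print(m2w(q,[c[0]/1e3,c[1]/1e3,.2]))
E
```

```text
(0.15, array([-159.6, -693.7]), array([ 0.2563, -0.5697,  0.23  ]), array([0.1, 0.2, 0.4]), 0.08722766775977245, array([ 1.13,  0.33, -0.06,  1.46,  0.02,  1.35, -0.09]))
[ -30.28993017 -104.40861375] (array([-403.3, -448.7,   30.4]), array([ -0. ,   0.1, -54.3]))
[ 0.50003698 -0.0178201   0.2       ]
```

Request:
apply_moves([
  {"grip": 255, "xyz": [-30, -35, 0], "rotation": [0, 0, -5]},
  {"grip": 255, "xyz": [-70, -78, 0], "rotation": [0, 0, -12]},
  {"grip": 255, "xyz": [-110, -122, 0], "rotation": [0, 0, -19]},
  {"grip": 255, "xyz": [-150, -166, 0], "rotation": [0, 0, -26]},
  {"grip": 255, "xyz": [-190, -210, 0], "rotation": [0, 0, -32]},
], squeeze=20)

```text
time: 0.78
ee_pos: [0.3703, -0.3084, 0.2301]
eef_rot: [0.957, -0.289, -0.0, -0.0]
ft_force: [0.7, -0.2, -0.3]
width: 0.0449
```

```bash
python3 - <<'E'
from fit import *
print(where()); c=centre("s",1.417,75,18);print(c,delta(c,.2))
E
```

```text
(0.775, array([ -99.8, -414.9]), array([ 0.3703, -0.3084,  0.2301]), array([ 0.7, -0.2, -0.3]), 0.04494558413185192, array([ 0.91,  0.03, -0.31,  1.81,  0.01,  1.3 ,  0.01]))
[ -30.28993017 -104.40861375] (array([ -52.5, -313.8,   30.2]), array([ -0. ,   0. , -22.1]))
```

Request:
apply_moves([
  {"grip": 255, "xyz": [-9, -55, 0], "rotation": [0, 0, -5]},
  {"grip": 255, "xyz": [-19, -114, 0], "rotation": [0, 0, -10]},
  {"grip": 255, "xyz": [-29, -173, 0], "rotation": [0, 0, -15]},
  {"grip": 255, "xyz": [-39, -232, 0], "rotation": [0, 0, -20]},
  {"grip": 255, "xyz": [-48, -285, 15], "rotation": [0, 0, -22]},
])

```text
time: 1.4
ee_pos: [0.4889, -0.0423, 0.216]
eef_rot: [0.995, -0.1, 0.001, -0.0]
ft_force: [0.1, -1.3, -0.2]
width: 0.0018
```

```bash
python3 - <<'E'
from fit import *
print(where()); c=centre("s",1.417,75,18);print(c,delta(c,.2))
c=cam("wrist");cv2.imwrite("pics/w1.png",c["img"])
E
```

```text
(1.4, array([ -36.3, -130.6]), array([ 0.4889, -0.0423,  0.216 ]), array([ 0.1, -1.3, -0.2]), 0.0017805331833799201, array([ 0.59,  0.09, -0.62,  1.8 ,  0.05,  1.27, -0.24]))
[ -30.28993017 -104.40861375] (array([  6. , -26.2,  16. ]), array([-0. , -0.1,  0. ]))
```

View pics/w1.png

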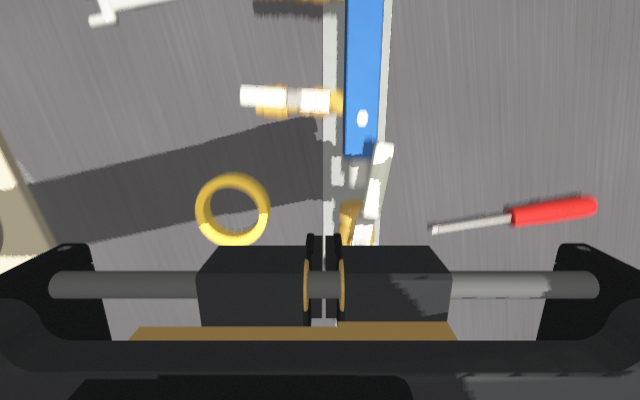

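```bash
python3 - <<'E'
from fit import *
c=cam("wrist")
inv=lambda w:(np.array([[np.cos(q[2]),np.sin(q[2])],[-np.sin(q[2]),np.cos(q[2])]])@(w[:2]-q[:2])).round(4)
for u,z in [((383,144),.122),((362,230),.105),((243,96),.105),((346,154),.076),((377,154),.076)]:
    print(inv(pt(c,*u,z)),pt(c,*u).round(3))
cv2.imwrite("pics/w1c.png",cv2.resize(c["img"][120:260,260:460],None,fx=4,fy=4))
E
```

```text
[ 0.0112 -0.0687] [ 0.568 -0.006  0.005]
[-1.000e-04 -1.505e-01] [ 0.521 -0.072  0.097]
[-0.1046 -0.0318] [ 0.416  0.079 -0.002]
[-0.0152 -0.0828] [ 0.519 -0.     0.073]
[ 0.0151 -0.0826] [ 0.549 -0.006  0.075]
```

Request:
apply_moves([
  {"grip": 255, "xyz": [6, -26, 0]},
  {"grip": 255, "xyz": [6, -26, 16]},
  {"grip": 255, "xyz": [6, -26, 16]},
])

```text
$.increments[0]: bad value
```

View pics/w1c.png

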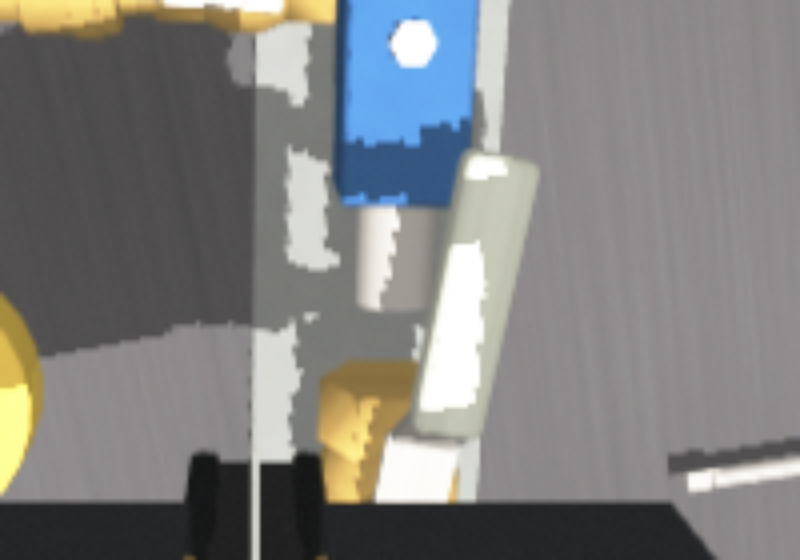

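```bash
python3 - <<'E'
from fit import *
print(where()); c=centre("s",1.417,75,18);print(c,delta(c,.111))
E
```

```text
(1.5, array([ -37.6, -126.5]), array([ 0.4885, -0.038 ,  0.2141]), array([-0.2, -0.4,  0. ]), 0.0006211104071315003, array([ 0.58,  0.09, -0.62,  1.8 ,  0.05,  1.27, -0.24]))
[ -30.28993017 -104.40861375] (array([  7.7, -21.7, 103.1]), array([-0.2,  0.1,  0.4]))
```

Request:
apply_moves([
  {"grip": 255, "xyz": [8, -22, 0], "rotation": [0, 0, 0]},
  {"grip": 255, "xyz": [8, -22, 30], "rotation": [0, 0, 0]},
  {"grip": 255, "xyz": [8, -22, 60], "rotation": [0, 0, 0]},
  {"grip": 255, "xyz": [8, -22, 60], "rotation": [0, 0, 0]},
])

```text
time: 2.0
ee_pos: [0.4989, -0.018, 0.1523]
eef_rot: [0.995, -0.096, -0.003, -0.002]
ft_force: [0.2, 0.3, 1.3]
width: 0.0002
```

```bash
python3 - <<'E'
from fit import *
print(where()); c=centre("s",1.417,75,18);print(c,delta(c,.111))
c=cam("wrist");cv2.imwrite("pics/w2.png",c["img"])
c=cam("scene");cv2.imwrite("pics/s2.png",cv2.resize(c["img"][60:290,240:460],None,fx=2.6,fy=2.6))
E
```

```text
(2.0, array([ -31.4, -104.8]), array([ 0.4989, -0.018 ,  0.1523]), array([0.2, 0.3, 1.3]), 0.00017386903862305988, array([ 0.54,  0.18, -0.64,  1.85,  0.11,  1.15, -0.33]))
[ -30.28993017 -104.40861375] (array([ 1.4, -0.3, 41.3]), array([-0.1,  0.4,  0.4]))
```

View pics/w2.png

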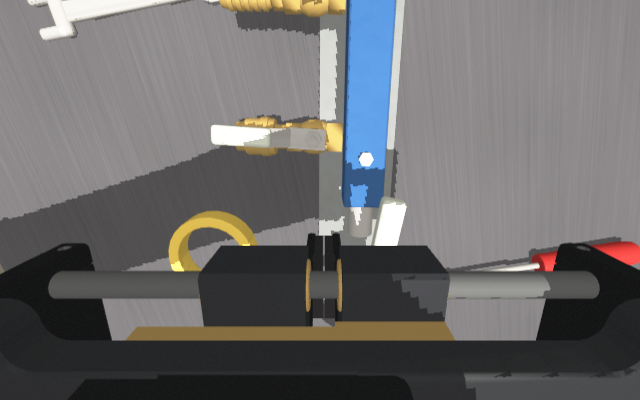

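View pics/s2.png

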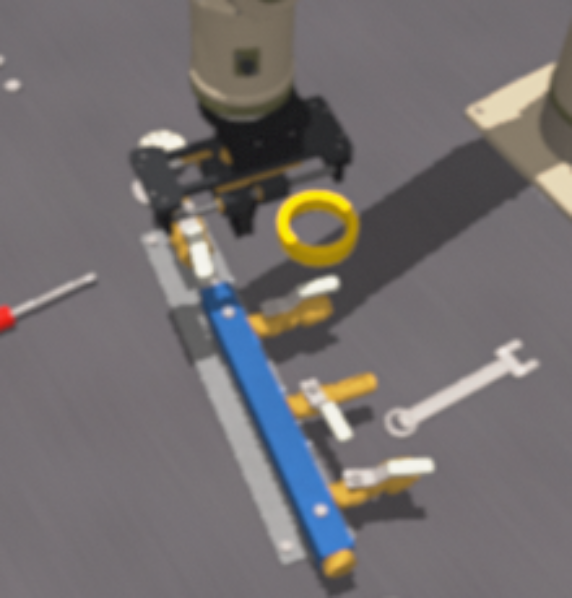

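Request:
apply_moves([
  {"grip": 255, "xyz": [1, 0, 20], "rotation": [0, 0, 0]},
  {"grip": 255, "xyz": [1, 0, 41], "rotation": [0, 0, 0]},
  {"grip": 255, "xyz": [1, 0, 41], "rotation": [0, 0, 0]},
])

```text
time: 2.48
ee_pos: [0.5015, -0.0181, 0.1142]
eef_rot: [0.995, -0.096, -0.001, -0.002]
ft_force: [0.1, 0.1, 0.1]
width: 0.0004
```

```bash
python3 - <<'E'
from fit import *
print(where()); 
for th,g in [(1.417,3),(1.3,0),(1.1,0),(.9,0),(.7,0),(.5,0),(.3,0),(.15,0),(.05,0)]:
  c=centre("s",th,72,g);print(th,c.round(),delta(c,.111))
E
```

```text
(2.475, array([ -28.8, -104.4]), array([ 0.5015, -0.0181,  0.1142]), array([0.1, 0.1, 0.1]), 0.0004422259548141018, array([ 0.52,  0.22, -0.63,  1.89,  0.15,  1.07, -0.36]))
1.417 [ -16. -110.] (array([12.9,  5.4,  3.1]), array([-0.2,  0.1,  0.4]))
1.3 [  -5. -109.] (array([24. ,  4.7,  3.1]), array([-0.2,  0.1,  0.4]))
1.1 [  10. -109.] (array([38.6,  5.1,  3.1]), array([-0.2,  0.1,  0.4]))
0.9 [  25. -113.] (array([53.5,  8.6,  3. ]), array([-0.2,  0.1,  0.4]))
0.7 [  39. -120.] (array([67.8, 15.6,  3. ]), array([-0.2,  0.1,  0.4]))
0.5 [  52. -130.] (array([80.6, 26. ,  2.9]), array([-0.2,  0.1,  0.4]))
0.3 [  62. -143.] (array([91. , 39.4,  2.8]), array([-0.2,  0.1,  0.4]))
0.15 [  68. -155.] (array([96.8, 51.1,  2.8]), array([-0.2,  0.1,  0.4]))
0.05 [  71. -163.] (array([99.4, 59.5,  2.8]), array([-0.2,  0.1,  0.4]))
```

Request:
apply_moves([
  {"grip": 255, "xyz": [7, 3, 3], "rotation": [0, 0, 0]},
  {"grip": 255, "xyz": [13, 5, 3], "rotation": [0, 0, 0]},
  {"grip": 255, "xyz": [18, 5, 3], "rotation": [0, 0, 0]},
  {"grip": 255, "xyz": [24, 5, 3], "rotation": [0, 0, 0]},
])

```text
time: 2.98
ee_pos: [0.523, -0.0274, 0.111]
eef_rot: [0.995, -0.096, -0.003, -0.002]
ft_force: [-11.3, 0.2, 6.9]
width: 0.0001
```

```bash
python3 - <<'E'
from fit import *
print(where()); 
for th,g in [(1.3,0),(1.1,0),(.9,0),(.7,0),(.5,0),(.3,0),(.15,0),(.05,0)]:
  c=centre("s",th,72,g);print(th,c.round(),delta(c,.111))
c=cam("scene");cv2.imwrite("pics/s3.png",cv2.resize(c["img"][60:290,240:460],None,fx=2.6,fy=2.6))
E
```

```text
(2.975, array([  -5.8, -109.3]), array([ 0.523 , -0.0274,  0.111 ]), array([-11.3,   0.2,   6.9]), 5.406553541895511e-05, array([ 0.51,  0.28, -0.62,  1.84,  0.18,  1.08, -0.36]))
1.3 [  -5. -109.] (array([ 1. , -0.3, -0. ]), array([-0.1,  0.3,  0.4]))
1.1 [  10. -109.] (array([15.6,  0. , -0.1]), array([-0.1,  0.3,  0.4]))
0.9 [  25. -113.] (array([30.5,  3.6, -0.2]), array([-0.1,  0.3,  0.4]))
0.7 [  39. -120.] (array([44.8, 10.6, -0.3]), array([-0.1,  0.3,  0.4]))
0.5 [  52. -130.] (array([57.6, 20.9, -0.4]), array([-0.1,  0.3,  0.4]))
0.3 [  62. -143.] (array([68. , 34.4, -0.5]), array([-0.1,  0.3,  0.4]))
0.15 [  68. -155.] (array([73.8, 46.1, -0.6]), array([-0.1,  0.3,  0.4]))
0.05 [  71. -163.] (array([76.5, 54.4, -0.6]), array([-0.1,  0.3,  0.4]))
```

View pics/s3.png

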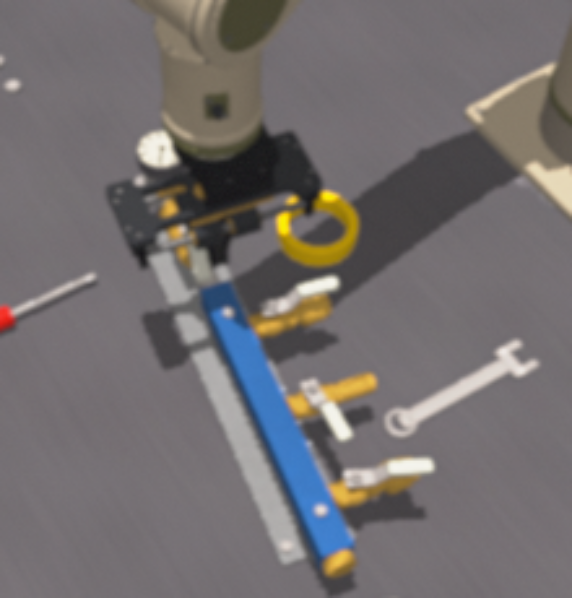

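Request:
apply_moves([
  {"grip": 255, "xyz": [8, 0, 0], "rotation": [0, 0, 0]},
  {"grip": 255, "xyz": [16, 0, 0], "rotation": [0, 0, 0]},
  {"grip": 255, "xyz": [23, 2, 0], "rotation": [0, 0, 0]},
  {"grip": 255, "xyz": [31, 4, 0], "rotation": [0, 0, 0]},
])

```text
time: 3.52
ee_pos: [0.5502, -0.0369, 0.1095]
eef_rot: [0.995, -0.096, -0.007, -0.001]
ft_force: [-12.4, 2.3, 1.7]
width: 0.0007
```

```bash
python3 - <<'E'
from fit import *
print(where()); 
for th,g in [(.9,0),(.7,0),(.5,0),(.3,0),(.15,0),(.05,0)]:
  c=centre("s",th,72,g);print(th,c.round(),delta(c,.111))
E
```

```text
(3.525, array([  22.6, -113.2]), array([ 0.5502, -0.0369,  0.1095]), array([-12.4,   2.3,   1.7]), 0.000650328306583515, array([ 0.5 ,  0.34, -0.6 ,  1.76,  0.21,  1.11, -0.37]))
0.9 [  25. -113.] (array([ 2. , -0.5, -1.5]), array([-0.1,  0.8,  0.4]))
0.7 [  39. -120.] (array([16.3,  6.5, -1.7]), array([-0.1,  0.8,  0.4]))
0.5 [  52. -130.] (array([29.1, 16.9, -1.9]), array([-0.1,  0.8,  0.4]))
0.3 [  62. -143.] (array([39.6, 30.3, -2.1]), array([-0.1,  0.8,  0.4]))
0.15 [  68. -155.] (array([45.3, 42. , -2.2]), array([-0.1,  0.8,  0.4]))
0.05 [  71. -163.] (array([48. , 50.3, -2.2]), array([-0.1,  0.8,  0.4]))
```

Request:
apply_moves([
  {"grip": 255, "xyz": [9, 3, -1.5], "rotation": [0, 0.8, 0]},
  {"grip": 255, "xyz": [16, 7, -1.5], "rotation": [0, 0.8, 0]},
  {"grip": 255, "xyz": [23, 12, -2], "rotation": [0, 0.8, 0]},
  {"grip": 255, "xyz": [29, 17, -2], "rotation": [0, 0.8, 0]},
])

```text
time: 4.03
ee_pos: [0.573, -0.0571, 0.1096]
eef_rot: [0.995, -0.095, -0.003, -0.002]
ft_force: [-9.4, 7.1, -0.8]
width: 0.0005
```

```bash
python3 - <<'E'
from fit import *
print(where()); 
for th,g in [(.5,0),(.4,0),(.3,0),(.15,0),(.05,0)]:
  c=centre("s",th,72,g);print(th,c.round(),delta(c,.111))
c=cam("scene");cv2.imwrite("pics/s4.png",cv2.resize(c["img"][60:290,240:460],None,fx=2.6,fy=2.6))
c=cam("top");cv2.imwrite("pics/t4.png",cv2.resize(c["img"][150:280,220:470],None,fx=3,fy=3))
E
```

```text
(4.025, array([  49.1, -128.4]), array([ 0.573 , -0.0571,  0.1096]), array([-9.4,  7.1, -0.8]), 0.0004823997052208376, array([ 0.5 ,  0.39, -0.58,  1.71,  0.23,  1.12, -0.34]))
0.5 [  52. -130.] (array([ 2.8,  1.5, -1.4]), array([-0.2,  0.4,  0.5]))
0.4 [  58. -136.] (array([ 8.4,  7.9, -1.4]), array([-0.2,  0.4,  0.5]))
0.3 [  62. -143.] (array([13.2, 14.9, -1.5]), array([-0.2,  0.4,  0.5]))
0.15 [  68. -155.] (array([19. , 26.6, -1.6]), array([-0.2,  0.4,  0.5]))
0.05 [  71. -163.] (array([21.6, 35. , -1.6]), array([-0.2,  0.4,  0.5]))
```

View pics/s4.png

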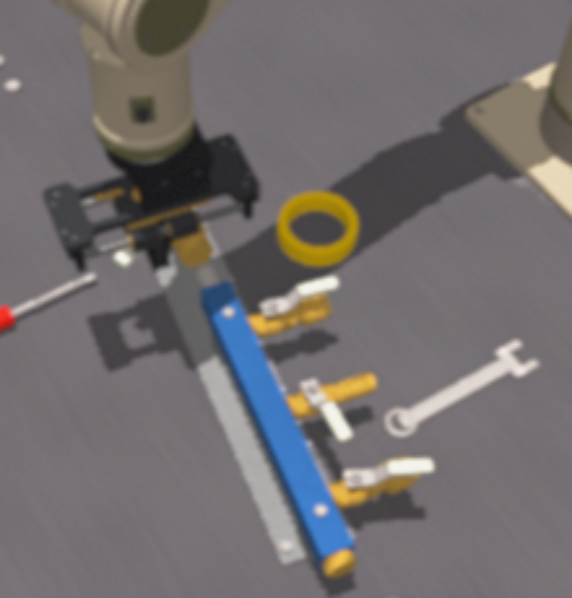

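View pics/t4.png

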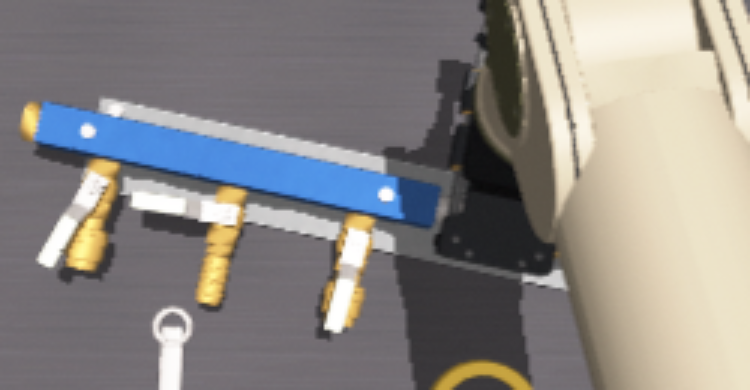

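```bash
python3 - <<'E'
from fit import *
import pickle
S=pickle.load(open("scene0.pkl","rb"))
w=pt(S,287.3,158.8,.12);c,sn=np.cos(q[2]),np.sin(q[2]);d=w[:2]-q[:2]
m=np.array([c*d[0]+sn*d[1],-sn*d[0]+c*d[1]])-[0,-.185];print(m,np.arctan2(m[1],m[0]),np.hypot(*m))
E
```

```text
[0.08344401 0.05184077] 0.5559082912017697 0.09823628530711385
```

Request:
apply_moves([
  {"grip": 255, "xyz": [6, 5, -1], "rotation": [0, 0.4, 0.4]},
  {"grip": 255, "xyz": [10, 10, -1], "rotation": [0, 0.4, 0.4]},
  {"grip": 255, "xyz": [13, 15, -1], "rotation": [0, 0.4, 0.4]},
  {"grip": 255, "xyz": [16, 20, -1], "rotation": [0, 0.4, 0.4]},
])

```text
time: 4.62
ee_pos: [0.5842, -0.0776, 0.1097]
eef_rot: [0.995, -0.098, -0.001, -0.003]
ft_force: [-5.0, 8.3, -0.4]
width: 0.0002
```

```bash
python3 - <<'E'
from fit import *
print(where()); 
for th,g in [(.3,0),(.15,0),(.05,0),(0,0)]:
  c=centre("s",th,72,g);print(th,c.round(),delta(c,.111))
c=cam("scene");cv2.imwrite("pics/s5.png",cv2.resize(c["img"][110:210,230:380],None,fx=5,fy=5))
E
```

```text
(4.625, array([  64.1, -146.2]), array([ 0.5842, -0.0776,  0.1097]), array([-5. ,  8.3, -0.4]), 0.00017578077224911942, array([ 0.52,  0.41, -0.57,  1.67,  0.23,  1.13, -0.31]))
0.3 [  62. -143.] (array([-1.6, -3.1, -1.3]), array([-0.3,  0.2,  0.2]))
0.15 [  68. -155.] (array([ 4.1,  8.6, -1.4]), array([-0.3,  0.2,  0.2]))
0.05 [  71. -163.] (array([ 6.9, 17. , -1.4]), array([-0.3,  0.2,  0.2]))
0 [  72. -168.] (array([ 7.8, 21.3, -1.5]), array([-0.3,  0.2,  0.2]))
```

View pics/s5.png

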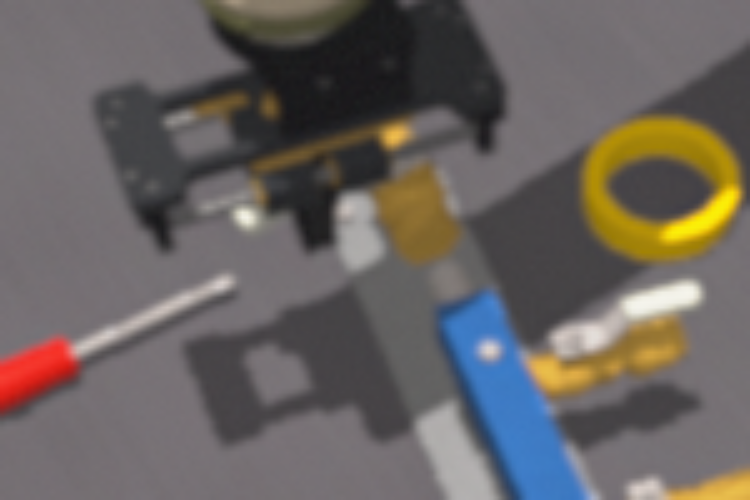

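Request:
apply_moves([
  {"grip": 255, "xyz": [2, 5, -1], "rotation": [0, 0, 0]},
  {"grip": 255, "xyz": [4, 10, -1], "rotation": [0, 0, 0]},
  {"grip": 255, "xyz": [5, 14, -1], "rotation": [0, 0, 0]},
  {"grip": 255, "xyz": [5, 17, -1], "rotation": [0, 0, 0]},
])

```text
time: 5.18
ee_pos: [0.5855, -0.093, 0.1099]
eef_rot: [0.995, -0.097, -0.002, -0.004]
ft_force: [-1.8, 8.7, -2.7]
width: 0.0007
```

```bash
python3 - <<'E'
from fit import *
print(where()); 
for th,g in [(.05,0),(0,0)]:
  c=centre("s",th,72,g);print(th,c.round(),delta(c,.111))
c=cam("scene");cv2.imwrite("pics/s6.png",cv2.resize(c["img"][110:210,230:380],None,fx=5,fy=5))
E
```

```text
(5.175, array([  68.4, -161.1]), array([ 0.5855, -0.093 ,  0.1099]), array([-1.8,  8.7, -2.7]), 0.0006691697858312296, array([ 0.54,  0.42, -0.56,  1.66,  0.23,  1.13, -0.28]))
0.05 [  71. -163.] (array([ 2.6,  2.1, -1.2]), array([-0.5,  0.3,  0.3]))
0 [  72. -168.] (array([ 3.6,  6.4, -1.2]), array([-0.5,  0.3,  0.3]))
```

View pics/s6.png

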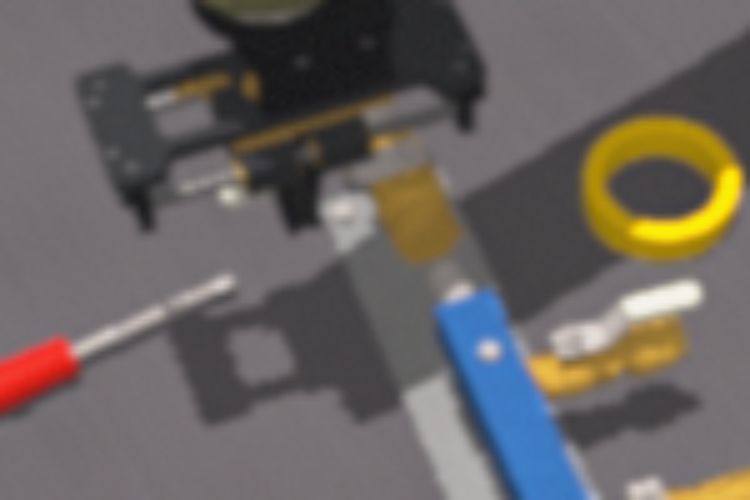

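Request:
apply_moves([
  {"grip": 255, "xyz": [1, 4, -1], "rotation": [0, 0, 0]},
  {"grip": 255, "xyz": [1, 6, -1], "rotation": [0, 0, 0]},
])

```text
time: 5.48
ee_pos: [0.5852, -0.0962, 0.11]
eef_rot: [0.995, -0.096, -0.003, -0.006]
ft_force: [0.3, 10.2, -5.1]
width: 0.0005
```

Request:
apply_moves([
  {"grip": 255, "xyz": [0, 4, -1], "rotation": [0, 0, 0]},
  {"grip": 255, "xyz": [0, 6, -1], "rotation": [0, 0, 0]},
])

```text
time: 5.72
ee_pos: [0.5848, -0.0975, 0.1105]
eef_rot: [0.996, -0.094, -0.003, -0.009]
ft_force: [4.3, 15.1, -5.7]
width: 0.0002
```

```bash
python3 - <<'E'
from fit import *
print(where()); 
for th,g in [(.05,0),(0,0)]:
  c=centre("s",th,72,g);print(th,c.round(),delta(c,.111))
c=cam("scene");cv2.imwrite("pics/s7.png",cv2.resize(c["img"][110:210,230:380],None,fx=5,fy=5))
E
```

```text
(5.725, array([  68.6, -165.7]), array([ 0.5848, -0.0975,  0.1105]), array([ 4.3, 15.1, -5.7]), 0.00020327711137818486, array([ 0.55,  0.42, -0.56,  1.66,  0.22,  1.13, -0.26]))
0.05 [  71. -163.] (array([ 2.4, -2.5, -0.5]), array([-1. ,  0.4,  0.6]))
0 [  72. -168.] (array([ 3.3,  1.9, -0.6]), array([-1. ,  0.4,  0.6]))
```

View pics/s7.png

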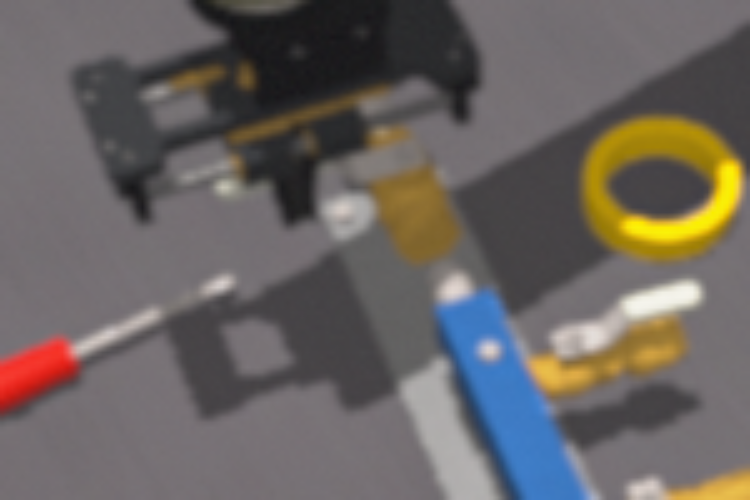

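Request:
apply_moves([
  {"grip": 255, "xyz": [0, 5, 0], "rotation": [0, 0, 0]},
  {"grip": 255, "xyz": [0, 5, 0], "rotation": [0, 0, 0]},
])

```text
time: 6.02
ee_pos: [0.5849, -0.0974, 0.1104]
eef_rot: [0.996, -0.092, -0.003, -0.012]
ft_force: [2.0, 12.2, -2.6]
width: 0.0003
```

Request:
apply_moves([
  {"grip": 255, "xyz": [0, -15, 0], "rotation": [0, 0, 0]},
  {"grip": 255, "xyz": [0, -22, 0], "rotation": [0, 0, 0]},
  {"grip": 255, "xyz": [0, -25, -40], "rotation": [0, 0, 0]},
  {"grip": 255, "xyz": [0, -60, -80], "rotation": [0, 0, 0]},
  {"grip": 255, "xyz": [-20, -110, -80], "rotation": [0, 0, 0]},
])

```text
time: 6.65
ee_pos: [0.588, 0.0118, 0.1964]
eef_rot: [0.995, -0.094, 0.0, -0.012]
ft_force: [0.1, 1.0, 0.1]
width: 0.0007
```

```bash
python3 - <<'E'
from fit import *
print(where()); 
c=centre("b",0.05,48,18);print(c,delta(c,.19))
c=cam("scene");cv2.imwrite("pics/s8.png",cv2.resize(c["img"][110:300,250:410],None,fx=3.1,fy=3.1,interpolation=cv2.INTER_CUBIC))
E
```

```text
(6.65, array([ 50. , -57.9]), array([0.588 , 0.0118, 0.1964]), array([0.1, 1. , 0.1]), 0.0007264661682268511, array([ 0.43,  0.34, -0.63,  1.59,  0.18,  1.28, -0.41]))
[ -2.49287878 104.93698299] (array([ -50.7, -163.2,   10.4]), array([-1.4,  0.1,  0.7]))
```

View pics/s8.png

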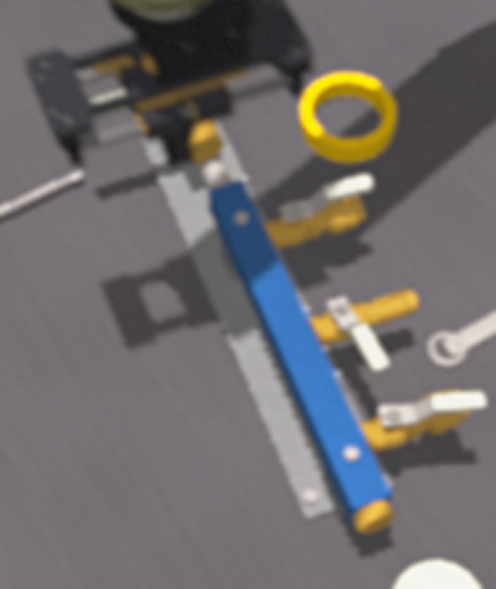

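Request:
apply_moves([
  {"grip": 255, "xyz": [-15, -45, 0], "rotation": [-0.7, 0, 0.4]},
  {"grip": 255, "xyz": [-30, -95, 0], "rotation": [-1.4, 0, 0.7]},
  {"grip": 255, "xyz": [-45, -145, 5], "rotation": [-1.4, 0, 0.7]},
  {"grip": 255, "xyz": [-51, -163, 10], "rotation": [-1.4, 0, 0.7]},
  {"grip": 255, "xyz": [-51, -163, 10], "rotation": [-1.4, 0, 0.7]},
])

```text
time: 7.32
ee_pos: [0.5631, 0.1927, 0.1897]
eef_rot: [0.996, -0.094, -0.003, -0.001]
ft_force: [-0.0, -0.3, -0.6]
width: 0.0006
```

```bash
python3 - <<'E'
from fit import *
print(where()); 
c=centre("b",0.05,48,18);print(c,delta(c,.096))
import pickle
c=cam("scene");pickle.dump(c,open("s9.pkl","wb"));cv2.imwrite("pics/s9.png",cv2.resize(c["img"][90:290,250:420],None,fx=3,fy=3,interpolation=cv2.INTER_CUBIC))
c=cam("top");pickle.dump(c,open("t9.pkl","wb"));cv2.imwrite("pics/t9.png",cv2.resize(c["img"][150:280,220:470],None,fx=3,fy=3,interpolation=cv2.INTER_CUBIC))
c=cam("wrist");cv2.imwrite("pics/w9.png",c["img"])
E
```

```text
(7.325, array([-10.3, 114.5]), array([0.5631, 0.1927, 0.1897]), array([-0. , -0.3, -0.6]), 0.0005546922225448656, array([ 0.15,  0.38, -0.7 ,  1.57,  0.24,  1.29, -0.77]))
[ -2.49287878 104.93698299] (array([ 8.3,  9.8, 93.7]), array([-0.1,  0.4,  0.7]))
```

View pics/s9.png

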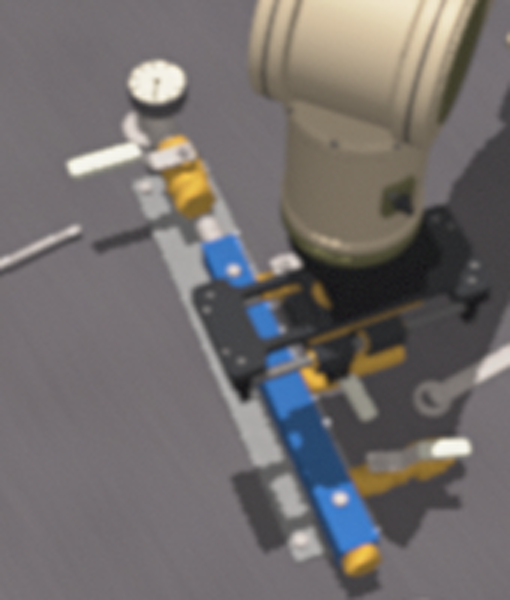

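View pics/t9.png

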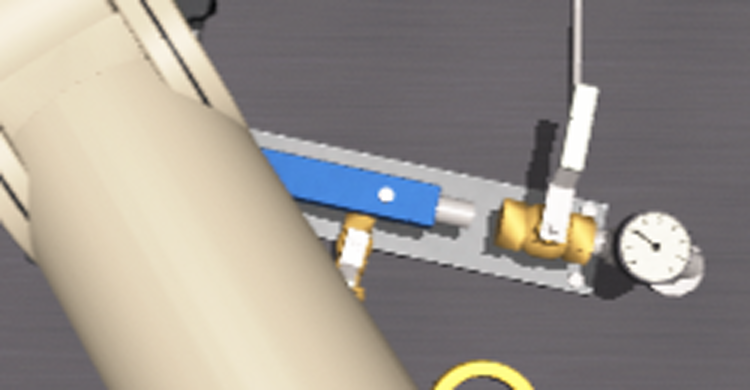

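View pics/w9.png

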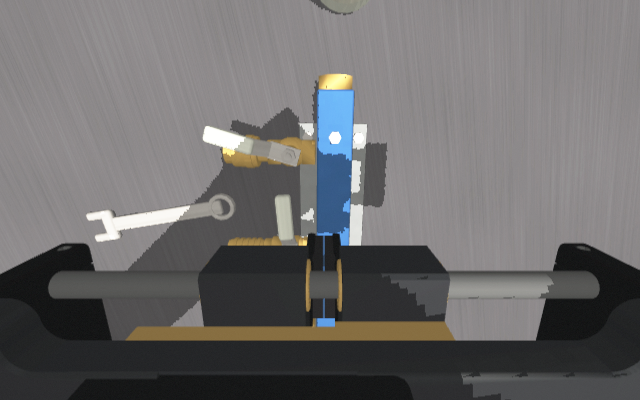

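```bash
python3 - <<'E'
from fit import *
import pickle
S=pickle.load(open("s9.pkl","rb"));T=pickle.load(open("t9.pkl","rb"))
c,sn=np.cos(q[2]),np.sin(q[2])
def mm(w):
    d=w[:2]-q[:2]; return np.array([c*d[0]+sn*d[1],-sn*d[0]+c*d[1]])
for n,a,b in [("top",pt(T,220+587/3,150+87/3,.12),pt(T,220+570/3,150+167/3,.12)),("scene",pt(S,250+70/3,90+166/3,.12),pt(S,250+138/3,90+153/3,.12))]:
    a,b=mm(a),mm(b);d=a-b;e=a-[0,-.185];print(n,a,b,np.arctan2(d[1],d[0]),np.arctan2(e[1],e[0]))
E
```

```text
top [ 0.10361549 -0.18423534] [ 0.04347369 -0.18293379] -0.021637938973362622 0.007379686345789055
scene [ 0.10375269 -0.18822998] [ 0.04361368 -0.18049635] -0.12789403291180643 -0.031121491641700656
```

Request:
apply_moves([
  {"grip": 255, "xyz": [8, 10, 20], "rotation": [0, 0.4, 0.7]},
  {"grip": 255, "xyz": [8, 10, 50], "rotation": [0, 0.4, 0.7]},
  {"grip": 255, "xyz": [8, 10, 60], "rotation": [0, 0.4, 0.7]},
  {"grip": 255, "xyz": [8, 10, 60], "rotation": [0, 0.4, 0.7]},
])

```text
time: 7.98
ee_pos: [0.5701, 0.1776, 0.1301]
eef_rot: [0.995, -0.103, 0.001, -0.001]
ft_force: [0.7, -0.2, -0.7]
width: 0.0006
```

```bash
python3 - <<'E'
from fit import *
print(where()); 
c=centre("b",0.05,48,18);print(c,delta(c,.096))
c=cam("scene");cv2.imwrite("pics/s10.png",cv2.resize(c["img"][90:290,250:420],None,fx=3,fy=3,interpolation=cv2.INTER_CUBIC))
E
```

```text
(7.975, array([ -0.4, 101. ]), array([0.5701, 0.1776, 0.1301]), array([ 0.7, -0.2, -0.7]), 0.000618759391754019, array([ 0.16,  0.43, -0.68,  1.63,  0.29,  1.18, -0.79]))
[ -2.49287878 104.93698299] (array([-2.2, -3.9, 34.1]), array([-0.1, -0.1, -0.3]))
```

View pics/s10.png

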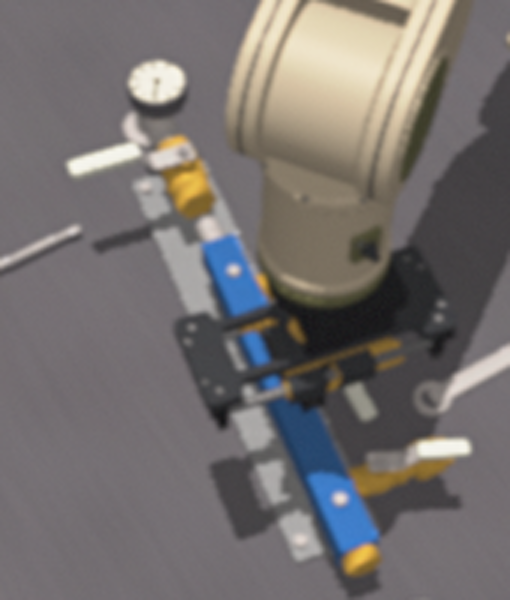

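Request:
apply_moves([
  {"grip": 255, "xyz": [-2, -4, 18], "rotation": [0, 0, -0.3]},
  {"grip": 255, "xyz": [-2, -4, 36], "rotation": [0, 0, -0.3]},
  {"grip": 255, "xyz": [-2, -4, 36], "rotation": [0, 0, -0.3]},
])

```text
time: 8.4
ee_pos: [0.5683, 0.1821, 0.0928]
eef_rot: [0.995, -0.1, -0.0, -0.0]
ft_force: [-0.5, -0.5, 0.5]
width: 0.0003
```

```bash
python3 - <<'E'
from fit import *
print(where()); 
for th,g in [(0.05,0),(.2,0),(.4,0),(.6,0),(.8,0),(1,0),(1.2,0),(1.4,0),(1.5,0),(1.57,0)]:
  c=centre("b",th,47,g);print(th,c.round(),delta(c,.095))
E
```

```text
(8.4, array([ -3.1, 105.1]), array([0.5683, 0.1821, 0.0928]), array([-0.5, -0.5,  0.5]), 0.0003411485819790653, array([ 0.14,  0.47, -0.67,  1.67,  0.31,  1.12, -0.81]))
0.05 [-20. 103.] (array([-17.3,   2. ,  -2.2]), array([-0.,  0.,  0.]))
0.2 [-27. 106.] (array([-23.6,  -0.6,  -2.2]), array([-0.,  0.,  0.]))
0.4 [-36. 108.] (array([-33.1,  -2.6,  -2.2]), array([-0.,  0.,  0.]))
0.6 [-47. 107.] (array([-43.4,  -2.4,  -2.2]), array([-0.,  0.,  0.]))
0.8 [-57. 105.] (array([-54.1,   0.3,  -2.2]), array([-0.,  0.,  0.]))
1 [-67.  99.] (array([-64.3,   5.6,  -2.2]), array([-0.,  0.,  0.]))
1.2 [-76.  91.] (array([-73.2,  13.6,  -2.2]), array([-0.,  0.,  0.]))
1.4 [-83.  81.] (array([-80.1,  23.9,  -2.2]), array([-0.,  0.,  0.]))
1.5 [-86.  75.] (array([-82.6,  29.7,  -2.2]), array([-0.,  0.,  0.]))
1.57 [-87.  71.] (array([-83.9,  34. ,  -2.2]), array([-0.,  0.,  0.]))
```

Request:
apply_moves([
  {"grip": 255, "xyz": [-9, 1, -1], "rotation": [0, 0, 0]},
  {"grip": 255, "xyz": [-17, 1, -1], "rotation": [0, 0, 0]},
  {"grip": 255, "xyz": [-23, -1, -1], "rotation": [0, 0, 0]},
  {"grip": 255, "xyz": [-29, -2, -1], "rotation": [0, 0, 0]},
])

```text
time: 8.9
ee_pos: [0.5419, 0.1889, 0.0945]
eef_rot: [0.995, -0.1, 0.002, -0.0]
ft_force: [10.7, -3.6, -4.8]
width: 0.0001
```

```bash
python3 - <<'E'
from fit import *
print(where()); 
for th,g in [(.4,0),(.6,0),(.8,0),(1,0),(1.2,0),(1.4,0)]:
  c=centre("b",th,47,g);print(th,c.round(),delta(c,.095))
c=cam("scene");cv2.imwrite("pics/s11.png",cv2.resize(c["img"][90:290,250:420],None,fx=3,fy=3,interpolation=cv2.INTER_CUBIC))
E
```

```text
(8.9, array([-30.3, 106.5]), array([0.5419, 0.1889, 0.0945]), array([10.7, -3.6, -4.8]), 8.151155782726299e-05, array([ 0.15,  0.42, -0.68,  1.73,  0.3 ,  1.09, -0.83]))
0.4 [-36. 108.] (array([-5.9, -1.1, -0.5]), array([-0. , -0.2, -0. ]))
0.6 [-47. 107.] (array([-16.2,  -0.9,  -0.6]), array([-0. , -0.2, -0. ]))
0.8 [-57. 105.] (array([-26.9,   1.7,  -0.6]), array([-0. , -0.2, -0. ]))
1 [-67.  99.] (array([-37.1,   7.1,  -0.7]), array([-0. , -0.2, -0. ]))
1.2 [-76.  91.] (array([-46. ,  15.1,  -0.7]), array([-0. , -0.2, -0. ]))
1.4 [-83.  81.] (array([-52.9,  25.4,  -0.7]), array([-0. , -0.2, -0. ]))
```

View pics/s11.png

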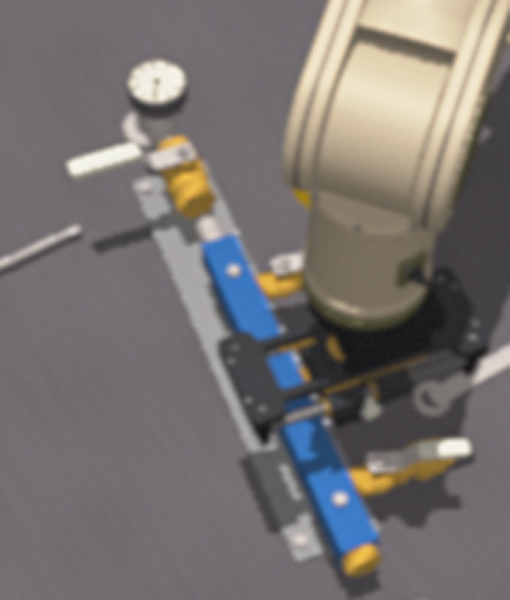

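Request:
apply_moves([
  {"grip": 255, "xyz": [-7, -1, 0], "rotation": [0, 0, 0]},
  {"grip": 255, "xyz": [-14, -1, 0], "rotation": [0, 0, 0]},
  {"grip": 255, "xyz": [-21, 0, 0], "rotation": [0, 0, 0]},
  {"grip": 255, "xyz": [-28, 2, 0], "rotation": [0, 0, 0]},
])

```text
time: 9.45
ee_pos: [0.5167, 0.1922, 0.0959]
eef_rot: [0.995, -0.101, 0.005, -0.001]
ft_force: [11.3, 0.2, -0.2]
width: 0.0003
```

```bash
python3 - <<'E'
from fit import *
print(where()); 
for th,g in [(.8,0),(.9,0),(1,0),(1.1,0),(1.2,0),(1.4,0)]:
  c=centre("b",th,47,g);print(th,c.round(),delta(c,.095))
c=cam("scene");cv2.imwrite("pics/s12.png",cv2.resize(c["img"][90:290,250:420],None,fx=3,fy=3,interpolation=cv2.INTER_CUBIC))
E
```

```text
(9.45, array([-55.6, 104.8]), array([0.5167, 0.1922, 0.0959]), array([11.3,  0.2, -0.2]), 0.0003121268053275398, array([ 0.15,  0.37, -0.7 ,  1.79,  0.27,  1.07, -0.85]))
0.8 [-57. 105.] (array([-1.5, -0. ,  0.9]), array([-0.2, -0.6, -0.1]))
0.9 [-62. 102.] (array([-6.7,  2.4,  0.8]), array([-0.2, -0.6, -0.1]))
1 [-67.  99.] (array([-11.7,   5.4,   0.7]), array([-0.2, -0.6, -0.1]))
1.1 [-72.  96.] (array([-16.4,   9.1,   0.7]), array([-0.2, -0.6, -0.1]))
1.2 [-76.  91.] (array([-20.6,  13.4,   0.6]), array([-0.2, -0.6, -0.1]))
1.4 [-83.  81.] (array([-27.5,  23.7,   0.5]), array([-0.2, -0.6, -0.1]))
```

View pics/s12.png

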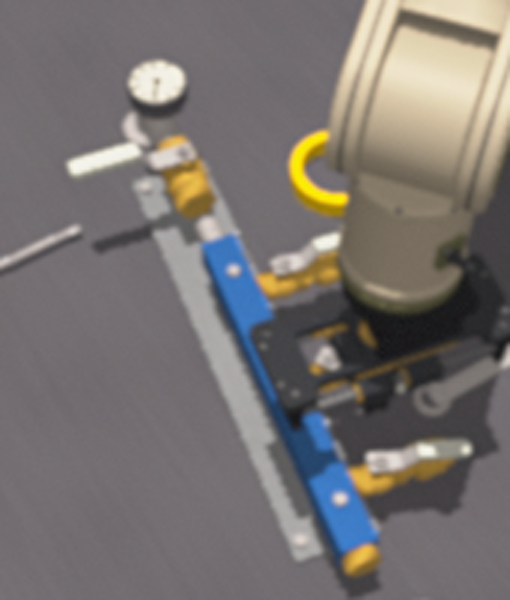

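Request:
apply_moves([
  {"grip": 255, "xyz": [-7, 3, 1], "rotation": [0, -0.6, 0]},
  {"grip": 255, "xyz": [-13, 6, 1], "rotation": [0, -0.6, 0]},
  {"grip": 255, "xyz": [-18, 11, 1], "rotation": [0, -0.6, 0]},
  {"grip": 255, "xyz": [-23, 16, 1], "rotation": [0, -0.6, 0]},
])

```text
time: 10.0
ee_pos: [0.4925, 0.1827, 0.0963]
eef_rot: [0.995, -0.1, 0.003, -0.003]
ft_force: [9.3, 4.4, 0.5]
width: 0.0005
```

```bash
python3 - <<'E'
from fit import *
print(where()); 
for th,g in [(1.2,0),(1.3,0),(1.4,0),(1.5,0),(1.57,0)]:
  c=centre("b",th,47,g);print(th,c.round(),delta(c,.095))
E
```

```text
(10.0, array([-77.5,  90.6]), array([0.4925, 0.1827, 0.0963]), array([9.3, 4.4, 0.5]), 0.00048662839994831884, array([ 0.19,  0.31, -0.72,  1.86,  0.23,  1.05, -0.82]))
1.2 [-76.  91.] (array([ 1.2, -0.8,  1.3]), array([-0.4, -0.3, -0.1]))
1.3 [-80.  87.] (array([-2.5,  4.1,  1.2]), array([-0.4, -0.3, -0.1]))
1.4 [-83.  81.] (array([-5.7,  9.5,  1.2]), array([-0.4, -0.3, -0.1]))
1.5 [-86.  75.] (array([-8.1, 15.3,  1.1]), array([-0.4, -0.3, -0.1]))
1.57 [-87.  71.] (array([-9.4, 19.6,  1.1]), array([-0.4, -0.3, -0.1]))
```

Request:
apply_moves([
  {"grip": 255, "xyz": [-3, 5, 1], "rotation": [0, 0, 0]},
  {"grip": 255, "xyz": [-6, 10, 1], "rotation": [0, 0, 0]},
  {"grip": 255, "xyz": [-7, 14, 1], "rotation": [0, 0, 0]},
  {"grip": 255, "xyz": [-8, 17, 1], "rotation": [0, 0, 0]},
])

```text
time: 10.5
ee_pos: [0.483, 0.1694, 0.0966]
eef_rot: [0.995, -0.1, 0.005, -0.005]
ft_force: [6.0, 5.5, 0.3]
width: 0.0005
```

```bash
python3 - <<'E'
from fit import *
print(where()); 
for th,g in [(1.5,0),(1.57,0)]:
  c=centre("b",th,47,g);print(th,c.round(),delta(c,.095))
c=cam("scene");cv2.imwrite("pics/s13.png",cv2.resize(c["img"][90:290,250:420],None,fx=3,fy=3,interpolation=cv2.INTER_CUBIC))
E
```

```text
(10.5, array([-84.2,  75.7]), array([0.483 , 0.1694, 0.0966]), array([6. , 5.5, 0.3]), 0.0005258978894138019, array([ 0.22,  0.28, -0.72,  1.89,  0.21,  1.03, -0.79]))
1.5 [-86.  75.] (array([-1.5,  0.4,  1.6]), array([-0.6, -0.5, -0. ]))
1.57 [-87.  71.] (array([-2.8,  4.7,  1.5]), array([-0.6, -0.5, -0. ]))
```

View pics/s13.png

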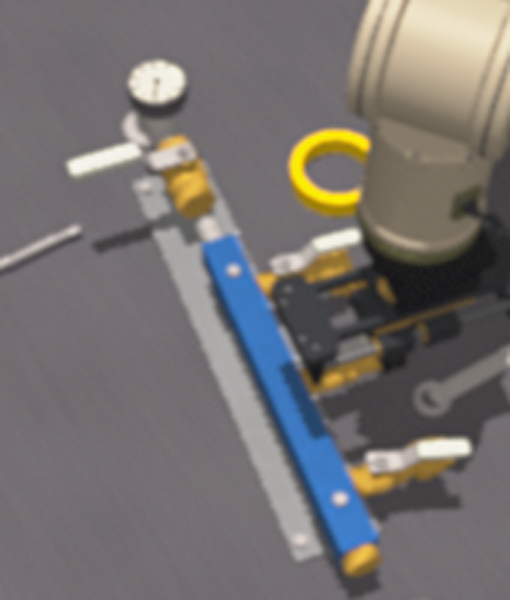

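Request:
apply_moves([
  {"grip": 255, "xyz": [-1, 4, 1], "rotation": [0, 0, 0]},
  {"grip": 255, "xyz": [-1, 7, 1], "rotation": [0, 0, 0]},
])

```text
time: 10.8
ee_pos: [0.4819, 0.1666, 0.0969]
eef_rot: [0.995, -0.099, 0.008, -0.008]
ft_force: [10.6, 20.8, -7.4]
width: 0.0007
```

Request:
apply_moves([
  {"grip": 255, "xyz": [0, 5, 1], "rotation": [0, 0, 0]},
])

```text
time: 10.92
ee_pos: [0.482, 0.1667, 0.097]
eef_rot: [0.995, -0.097, 0.01, -0.012]
ft_force: [6.4, 18.1, -8.0]
width: 0.0004
```

Request:
apply_moves([
  {"grip": 255, "xyz": [0, 4, 0], "rotation": [0, 0, 0]},
  {"grip": 255, "xyz": [0, 4, 0], "rotation": [0, 0, 0]},
])

```text
time: 11.18
ee_pos: [0.4817, 0.1668, 0.0977]
eef_rot: [0.995, -0.096, 0.011, -0.015]
ft_force: [5.6, 14.4, -7.5]
width: -0.0
```

Request:
apply_moves([
  {"grip": 255, "xyz": [0, -12, 0], "rotation": [0, 0, 0]},
  {"grip": 255, "xyz": [0, -20, 0], "rotation": [0, 0, 0]},
  {"grip": 255, "xyz": [0, -22, -30], "rotation": [0, 0, 0]},
  {"grip": 255, "xyz": [0, -22, -80], "rotation": [0, 0, 0]},
  {"grip": 255, "xyz": [0, -22, -130], "rotation": [0, 0, 0]},
])

```text
time: 11.8
ee_pos: [0.4823, 0.185, 0.2298]
eef_rot: [0.995, -0.096, 0.011, -0.015]
ft_force: [0.4, -0.3, -0.5]
width: 0.0006
```

```bash
python3 - <<'E'
from fit import *
print(where()); 
c=cam("wrist");cv2.imwrite("pics/w14.png",c["img"])
c=cam("scene");cv2.imwrite("pics/s14.png",cv2.resize(c["img"][90:290,250:420],None,fx=3,fy=3,interpolation=cv2.INTER_CUBIC))
E
```

```text
(11.8, array([-88. ,  90.8]), array([0.4823, 0.185 , 0.2298]), array([ 0.4, -0.3, -0.5]), 0.0005555983154918213, array([ 0.27,  0.13, -0.76,  1.74,  0.08,  1.27, -0.7 ]))
```

View pics/s14.png

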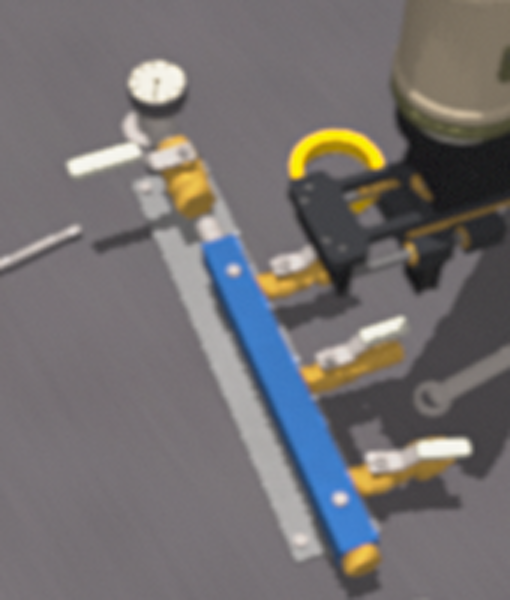

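Request:
apply_moves([
  {"grip": 255, "xyz": [-10, 50, -5], "rotation": [0, 0, 3]},
  {"grip": 255, "xyz": [-15, 105, -10], "rotation": [0, 0, 6]},
  {"grip": 255, "xyz": [-20, 160, -15], "rotation": [0, 0, 10]},
  {"grip": 255, "xyz": [-25, 215, -20], "rotation": [0, 0, 15]},
  {"grip": 255, "xyz": [-30, 270, -20], "rotation": [0, 0, 20]},
])

```text
time: 12.52
ee_pos: [0.4025, -0.0753, 0.2436]
eef_rot: [0.963, -0.269, 0.012, -0.018]
ft_force: [0.6, -0.5, 0.4]
width: 0.0002
```

Request:
apply_moves([
  {"grip": 255, "xyz": [0, 40, 0], "rotation": [0, 0, 4]},
  {"grip": 255, "xyz": [0, 90, 0], "rotation": [0, 0, 8]},
  {"grip": 255, "xyz": [0, 130, 0], "rotation": [0, 0, 12]},
  {"grip": 255, "xyz": [0, 130, 0], "rotation": [0, 0, 12]},
  {"grip": 255, "xyz": [0, 130, 0], "rotation": [0, 0, 12]},
])

```text
time: 13.15
ee_pos: [0.3355, -0.1858, 0.238]
eef_rot: [0.93, -0.367, 0.01, -0.019]
ft_force: [-0.3, -0.1, 1.3]
width: 0.0005
```

```bash
python3 - <<'E'
from fit import *
import pickle
print(where()); 
for n in ["scene","top"]:
    c=cam(n);pickle.dump(c,open(n+"9.pkl","wb"));a=pickle.load(open(n+"0.pkl","rb"))
    if n=="top": cv2.imwrite("pics/t15.png",np.vstack([cv2.resize(x["img"][90:350,150:470],None,fx=1.1,fy=1.1) for x in (a,c)]));cv2.imwrite("pics/t15c.png",cv2.resize(c["img"][170:280,220:470],None,fx=3.2,fy=3.2,interpolation=cv2.INTER_CUBIC))
    else: cv2.imwrite("pics/s15.png",c["img"]);cv2.imwrite("pics/s15c.png",cv2.resize(c["img"][100:290,280:420],None,fx=3.1,fy=3.1,interpolation=cv2.INTER_CUBIC))
E
```

```text
(13.15, array([-158.1, -301.7]), array([ 0.3355, -0.1858,  0.238 ]), array([-0.3, -0.1,  1.3]), 0.00047612082272187307, array([ 0.75, -0.22, -0.28,  2.02, -0.1 ,  1.32, -0.25]))
```

View pics/t15.png

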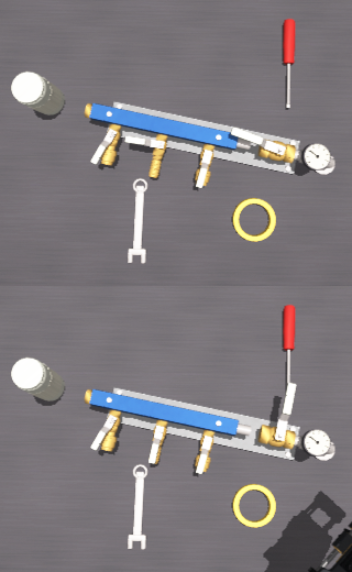

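View pics/t15c.png

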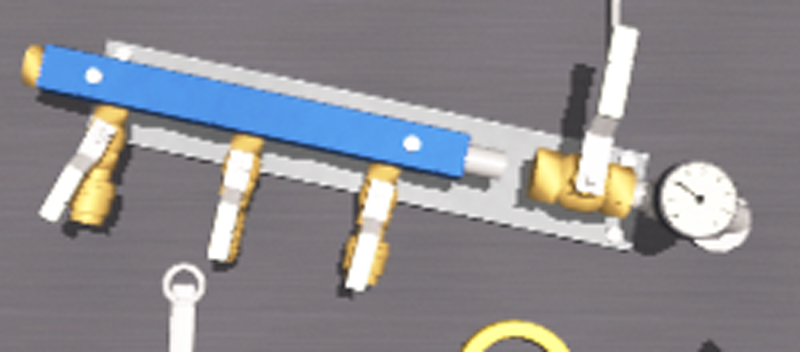

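View pics/s15c.png

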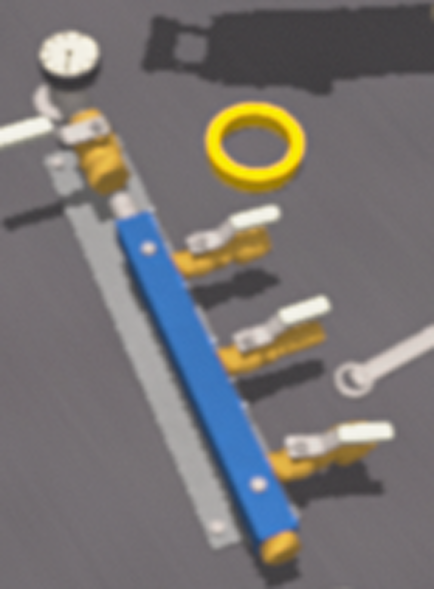

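```bash
python3 - <<'E'
from fit import *
c,sn=np.cos(q[2]),np.sin(q[2])
for w in [pt(T,*tp(222,258),.1),pt(S,*sp(326,303),.102)]:
    d=w[:2]-q[:2]; m=np.array([c*d[0]+sn*d[1],-sn*d[0]+c*d[1]])-[-.04,.055]; print(m,np.arctan2(-m[0],m[1]))
print(r.read_state()["joint_vel"].round(3))
E
```

```text
[-0.06522611 -0.0014311 ] 1.5927333317465795
[-0.06664678 -0.00153737] 1.5938597051787078
[ 0.001  0.     0.    -0.001  0.001 -0.     0.002]
```

Request:
apply_moves([
  {"grip": 255, "xyz": [0, 0, 0], "rotation": [0, 0, 0]},
  {"grip": 255, "xyz": [0, 0, 0], "rotation": [0, 0, 0]},
  {"grip": 255, "xyz": [0, 0, 0], "rotation": [0, 0, 0]},
])

```text
time: 13.62
ee_pos: [0.3359, -0.1854, 0.2381]
eef_rot: [0.93, -0.367, 0.01, -0.019]
ft_force: [0.3, -0.3, 0.2]
width: 0.0005
```

```bash
python3 -c "
from bench import r
print(r.close_job())"
```

```text
the job is handed in; nothing more can be done
None
```

I pushed the supply lever fully shut, then the bleed lever (the middle valve) fully open. Both were pushed round with the closed fingertips, and the job was handed in at about 13.6 s of the 54 s allowed.

- **Supply lever:** the tip measured about 0.01 rad (top camera) and −0.03 rad (scene camera) from shut. The grip's edge line in the blurrier scene picture gave −0.13 rad. That would put it past its stop, so I put it down to reading error.
- **Bleed lever:** both cameras gave about 1.59 rad, against 1.571 for fully open, so it is at its stop.
- **Forces:** the highest reading at the end of any move was about 25 N, when the bleed lever met its stop. I did not see forces within a move.
- **Everything else:** by eye, the pictures from before and after show the outlet levers and the four loose things unmoved. I did not measure their shift in millimetres.
- **Arm:** it stands still, clear of everything at about 0.24 m height, with close to zero force.

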